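Turn a test meter and its loose back cover over together in the service cradle

ROBOT

A 7-joint arm with a two-finger parallel gripper is mounted at the origin on the work surface. World frame = base frame: x ahead of the robot, y to its left, z up, the work surface at z = 0. Lengths are in mm, angles in rad, forces in N, time in s.
With the tool pointing down it reaches from about 425 to 1025 mm from the base axis. Payload 9.4 kg.
Tool frame: the origin (TCP) lies on the centre line of the jaws, within the pads' length; the fingertips stand 11 mm ahead of it and the grasp point (between the pads) lies 8 mm behind it; z points along the fingers, y is the line along which they close (so a half turn about z gives the same grasp; the last joint's range is limited). The gripper opens to 85 mm and grips with 20 to 120 N. Pads are 22 mm wide; open, the fingers measure 114 mm over their backs; the gripper's body (76 mm by 85 mm) begins 54 mm behind the grasp point. The pads swing forward as they close: fully open they stand 13 mm farther back than shut.
Start: joints at [1.127, 0.599, -0.003, 1.599, 0.002, 0.943, -0.08], TCP at [259.997, -676.776, 220.775] pointing down, gripper open.
Joint ranges: [-2.57, 2.57], [-0.35, 1.97], [-1.29, 1.29], [0.11, 2.56], [-1.05, 4.19], [0.11, 1.86], [-2.63, 2.63]. Speed limits (rad/s): [2.22, 2.22, 3.01, 3.01, 3.14, 3.14, 3.14].

INTERFACE

Orientations are given as a unit quaternion [w, x, y, z].
In Python, from workcell import r gives the robot as it stands. The module is installed in compiled form; this text tells all that it offers.
- The arm moves only by the tool drive_tool, never from a script. Its argument "increments" is a list of rows, each a list of 6 numbers: the shift along the tool's x, y, z in mm, then the turn, a rotation vector about the tool's x, y, z in degrees. A call has 1 to 5 rows; each row is the pose to reach, as a shift and turn from the pose commanded when the call began, along the tool's axes at that moment; what a row does not reach only later rows make up. A row lasts 1/10 s, in which the tool goes at most 50 mm and 8.59 degrees, less where a joint would pass 70% of its speed; a pose out of reach is approached as far as the arm can. A call with a gripper value outside its range is refused whole. "gripper" is the opening, from 0 (shut) to 1 (fully open), set as the call begins (left out, the last holds). The fingers move at their own pace and stop on an object; the grip force is fixed at half the most. Time passes only in rows, so rows that repeat a pose let the fingers close. It gives the time, the measured TCP pose, the force, the opening and the grip force at its end, in the units of the state.
- r.sense(): the state, without advancing time (a new reading comes with each control period).
- r.get_image(name): name is "scene" or "side" or "wrist"; returns the picture (420x560x3 uint8, red, green, blue); there is no depth.
- r.get_calibration(name): a dict with "vertical_fov" (degrees; the focal length in pixels is half the picture's height over the tangent of half this angle, whatever the lens; pixels are square), "cx", "cy" (the principal point, pixels), "rvec" (rotation vector, rad) and "tvec" (3), from world to camera coordinates, as OpenCV has them; the wrist camera has in their place "hand_eye" (4x4, takes a point from camera to tool coordinates, whose origin is the TCP and whose axes are the flange's). Camera axes: x right, y down, z forward; pixel columns grow to the right and rows downward; lengths in mm; the calibration is good to about 2 mm. A picture is of the moment at which its call begins: read the wrist's pose just before it. get_calibration takes no time and is no camera call.
- r.finish_job(): hands the job in; it is judged then, once.
The state is a dict: "time": time; "joint_positions": joint angles; "dq": joint speeds; "joint_torque": joint torques, N m; "tool_pos": TCP position; "eef_rot": TCP orientation; "wrist_force": force on the tool from outside, world axes, zero at the start; "wrist_torque": the same for the moment, N m; "gripper_width": finger opening in mm; "gripper_force": force on a finger pad.
Only numpy, scipy, OpenCV 4.12 (cv2) and the standard library are available. Lean on these libraries where they do the work, as an engineer would, in place of code of your own. Each camera call takes 0.05 s, during which the arm holds its last target. There are 200 camera calls.

TASK

The test meter leans in the sloping service cradle with its dial facing out and its loose, unscrewed back cover underneath. Turn the meter and cover over together, without letting them come apart, and set the closed pair gently back into the cradle so that the dial side lies on the rails and the back cover is on top, with the lower end down against the ledge. Leave the screwdriver, tray and jar where they are.

Things in the scene. Friction and masses are not known exactly. Their poses are not given: they have to be found in the camera images.
- cradle: Fixed dark steel foot of the service cradle: a plate 170 x 130 x 10 mm with four square posts that carry the sloping bed; origin on the bench near the plate's middle, z up. Its x axis points away from the robot; the bed slopes down along +x.
- bed: Fixed aluminium bed, an L from the side: two rails (14 mm wide, 8 thick, centred 47 mm either side of the middle) sloping 50 deg from level, and a ledge square to them at their foot. Origin in the inside corner, mid-width, 30 mm above the bench; x down the slope, z square out of the slope (up and away from the robot), y to the left. Rail surface z = 0, from x = 0 up to -107 mm.
- cover: Back cover, grey shallow tray 170 x 110 x 14 mm, 0.13 to 0.21 kg, flat outside with black vent slots; origin mid outside face, z from there to its rim (into the meter), x along the 170 mm. A lip 5 mm high inside its rim enters the meter with 2 mm play; nothing else fastens it. At the start its outside lies on the rails, axes as the bed's.
- cover_rim (a point): Middle of the cover's rim plane, 14 mm from its outside face; coincides with the meter's origin while the pair is closed.
- meter: Test meter, grey hollow housing 170 x 110 x 30 mm, 0.27 to 0.45 kg, open at the back; origin mid open back rim, z to the dial face, x along the 170 mm. At the start axes as the bed's, back rim on the cover. The face has a 104 x 98 mm recess 3 mm deep with a white scale; its upper 60 mm (x -85 to -25) is a flat band. Closed pair: 170 x 110 x 44 mm.
- meter_face (a point): Middle of the meter's dial face plane, 30 mm from its back rim.
- screwdriver: Bystander: screwdriver 200 mm long lying on the bench; origin under its middle.
- tray: Bystander: open steel parts tray 160 x 110 x 35 mm; origin under its middle.
- jar: Bystander: amber glass jar, 66 mm across, 90 mm tall; origin under its middle.
- ledge (a point): Middle of the ledge's face, at bed x = 0, z = 24 mm. The ledge is 108 mm wide and stands out from the rails to bed z = 48 mm. The pair's lower end (170 mm long) rests on it, so the pair spans bed x = -170 to 0, z = 0 to 44 mm.
- overhang (a point): Middle of the pair's upper end face as found in the cradle (a point fixed to the bed: x = -170, y = 0, z = 22 mm). The pair overhangs the rails' upper end by 63 mm with free air below, so fingers coming down along the slope can clamp it across its 44 mm thickness.
Things that resemble listed ones, but are neither listed nor needed, are in the scene too. Leave any green or red look-alike of the cover alone.

How it is judged:
By the outcome, as a careful person would: the job done as asked, in the order asked, and still so for the second after the job is handed in, with the robot touching nothing.
It also fails if it takes over 58 s, if anything falls off the work surface, if the arm or the gripper's body presses on something with over 40 N, if the wrist force passes 120 N, or if a joint passes its speed limit or range.

## Working session

There is one attempt and no reset: what is moved stays moved. The work goes in short steps, Python scripts to look and compute and a tool call to move; the robot and the scene stay as the last step left them, time stands still between calls to the robot, and variables do not carry over. Pictures are saved under pics/ and viewed, at most 10 in all, crops included, and the job is handed in when it is done.

Besides the shell and the picture viewer there is one more tool, called after ">>>" in YAML: its name, and indented under it one key for each argument. drive_tool: Moves the arm, as the interface text tells. Its arguments: {"type":"object","properties":{"increments":{"type":"array"},"gripper":{"type":"number"}},"required":["increments"]}

```bash
mkdir -p pics
cat > h.py <<'E'
import numpy as np, cv2
from scipy.spatial.transform import Rotation as R
from workcell import r
def K(c):
    f=210/np.tan(np.radians(c['vertical_fov'])/2); return np.array([[f,0,c['cx']],[0,f,c['cy']],[0,0,1]])
def q2R(q): return R.from_quat([q[1],q[2],q[3],q[0]])
def save(n,f,crop=None,s=1):
    im=r.get_image(n)[:,:,::-1]
    if crop: im=im[crop[1]:crop[3],crop[0]:crop[2]]
    if s!=1: im=cv2.resize(im,None,fx=s,fy=s,interpolation=cv2.INTER_CUBIC)
    cv2.imwrite('pics/'+f,im)
def ext(n):
    c=r.get_calibration(n); return K(c),cv2.Rodrigues(np.array(c['rvec'],float))[0],np.array(c['tvec'],float).ravel()
def proj(n,p):
    k,Rm,t=ext(n); q=(k@(Rm@np.atleast_2d(p).T+t[:,None])).T; return q[:,:2]/q[:,2:]
E
python3 - <<'E'
from h import *
s=r.sense(); print(s['time'],s['tool_pos'],s['eef_rot'],s['wrist_force'],s['gripper_width'])
a=r.get_image('scene');b=r.get_image('side')
cv2.imwrite('pics/a.png',a[:,:,::-1]);cv2.imwrite('pics/b.png',b[:,:,::-1])
for n in('scene','side'):
    k,Rm,t=ext(n);print(n,k[0,0],-Rm.T@t,Rm[2])
print(r.get_calibration('wrist'))
E
```

```text
0.0 [ 259.81009661 -676.32584939  219.90080372] [-7.48130447e-04  9.83224236e-01  1.82399278e-01 -2.15210557e-04] [-0.31092855  0.1614377   1.01007879] 85.80767964057458
scene 412.4948050174826 [1111.3597146   198.20693666  913.78070632] [-0.5418822  -0.24219452 -0.80480153]
side 465.2748536290659 [ 329.42379227  841.89425005 1032.64831177] [ 0.22129976 -0.67073643 -0.70791176]
{'vertical_fov': 61.44873355582068, 'cx': 279.9360940568622, 'cy': 210.54347508989514, 'hand_eye': array([[ 7.77935186e-04, -9.53466834e-01, -3.01496916e-01,
         7.66297587e+01],
       [ 9.99999643e-01,  6.42390172e-04,  5.48719324e-04,
        -5.77192059e-01],
       [-3.29507021e-04, -3.01497235e-01,  9.53466994e-01,
        -1.52720041e+02],
       [ 0.00000000e+00,  0.00000000e+00,  0.00000000e+00,
         1.00000000e+00]])}
```

View pics/a.png

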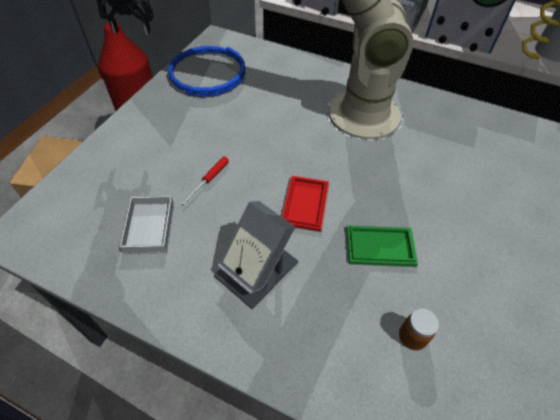

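View pics/b.png

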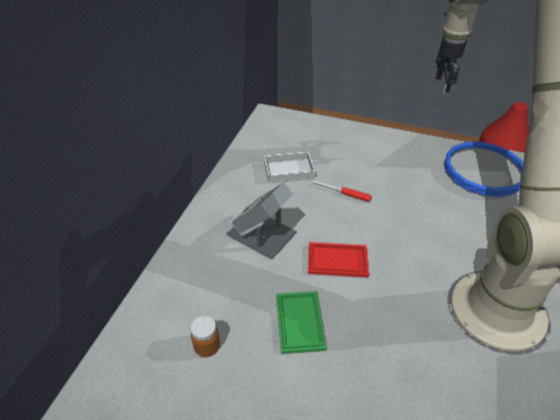

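The scene view shows the meter in its cradle at about (255,245). Look-alikes of the cover are the red tray at (306,203) and the green tray at (381,245). The screwdriver is at (206,182), the tray at (148,224) and the jar at (419,328). The side view shows the meter at (262,212), red at (338,259) and green at (300,322). I choose the grey dial body on the cradle and check it in a close crop of both views.

Run:
```python
import cv2,numpy as np
a=cv2.imread('pics/a.png')[195:310,205:305];b=cv2.imread('pics/b.png')[175:260,220:320]
f=lambda i,h:cv2.resize(i,(400,h),interpolation=cv2.INTER_CUBIC)
a=f(a,460);b=f(b,340);b=np.vstack([b,np.zeros((120,400,3),np.uint8)])
cv2.imwrite('pics/c.png',np.clip(np.hstack([a,b])*1.6,0,255).astype(np.uint8))
```

```text
(no output)
```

View pics/c.png

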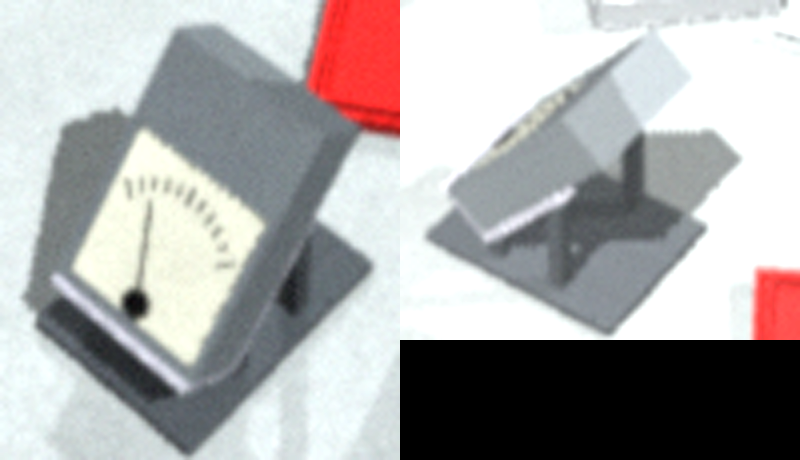

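The crops confirm it: a grey body with a white scale whose band end is up, with the ledge at the lower left. In the left crop the upper-end corners are (175,33), (325,130), (362,128) and (215,25), and the ledge edge runs (55,275) to (187,388). In the right crop the upper near corners are about (650,32) and (690,75). I fit the bed pose to these.

```bash
cat >> h.py <<'E'
def bedR(yaw): return R.from_euler('z',yaw)*R.from_euler('y',np.radians(50))
def bed(p,P): return np.array(P[:3])+bedR(P[3]).apply(p)
E
python3 - <<'E'
from h import *
from scipy.optimize import least_squares
S=np.array([[175,33],[325,130],[362,128],[215,25]])/4+[205,195]
SP=np.array([[-170,-55,44],[-170,55,44],[-170,55,0],[-170,-55,0]],float)
SL=np.array([[55,275],[187,388]])/4+[205,195]; LP=np.array([[0,-54,48],[0,54,48]],float)
D=np.array([[250,32],[290,75],[52,190]])/4+[220,175]; DP=np.array([[-170,55,44],[-170,55,0],[0,54,48]],float)
def res(P):
    return np.r_[(proj('scene',bed(SP,P))-S).ravel(),(proj('scene',bed(LP,P))-SL).ravel(),(proj('side',bed(DP,P))-D).ravel()]
for yaw0 in(-.5,0,.5):
  s=least_squares(res,[600,0,30,yaw0],loss='soft_l1',x_scale=[100,100,100,1]);print(s.x.round(2),s.cost);
print(np.round(s.fun.reshape(-1,2),1))
f=least_squares(lambda p:res([p[0],p[1],30,p[2]]),s.x[[0,1,3]],loss='soft_l1',x_scale=[100,100,1]);print(f.x,f.cost)
P=s.x
print('overhang',bed([-170,0,22],P),'ledge',bed([0,0,24],P))
# point triangulation check of (-170,55,0)
k1,R1,t1=ext('scene');k2,R2,t2=ext('side')
X=cv2.triangulatePoints(k1@np.c_[R1,t1],k2@np.c_[R2,t2],S[2].reshape(2,1),D[1].reshape(2,1));print('tri',(X[:3]/X[3]).ravel(),bed([-170,55,0],P))
E
```

```text
[ 7.0846e+02 -6.4560e+01  2.0850e+01 -2.5000e-01] 88.68825332855643
[ 7.0846e+02 -6.4560e+01  2.0850e+01 -2.5000e-01] 88.68825332854688
[ 7.0846e+02 -6.4560e+01  2.0850e+01 -2.5000e-01] 88.68825332854654
[[ -0.7  -1.5]
 [ -0.5   0.6]
 [ -0.5  -1.2]
 [ -0.4  -0.7]
 [ -0.1  -0.4]
 [  0.7  -1.6]
 [-19.9  23.8]
 [-19.3  25.5]
 [ -0.9   0.9]]
[ 7.13245852e+02 -6.12820088e+01 -2.48560585e-01] 90.73754444114914
overhang [619.02219148 -41.2713754  165.21527823] ledge [726.25117169 -69.19827227  36.27329812]
tri [605.13078906  -7.22404029 195.38709634] [616.57513687  16.20065938 151.07395082]
```

Run:
```python
from h import *
from scipy.optimize import least_squares
S=np.array([[175,33],[325,130],[362,128],[215,25]])/4+[205,195]
SP=np.array([[-170,-55,44],[-170,55,44],[-170,55,0],[-170,-55,0]],float)
SL=np.array([[55,275],[187,388]])/4+[205,195]; LP=np.array([[0,-54,48],[0,54,48]],float)
D=np.array([[250,32],[165,125],[212,180],[290,75],[52,190]])/4+[220,175]; DP=np.vstack([SP,[[0,54,48]]])
def res(P):
    return np.r_[(proj('scene',bed(SP,P))-S).ravel(),(proj('scene',bed(LP,P))-SL).ravel(),(proj('side',bed(DP,P))-D).ravel()]
s=least_squares(res,[600,0,30,0],loss='soft_l1',x_scale=[100,100,100,1]);print(s.x.round(3),s.cost);
print(np.round(s.fun.reshape(-1,2),1).tolist())
P=s.x
print('overhang',bed([-170,0,22],P),'ledge',bed([0,0,24],P))
k1,R1,t1=ext('scene');k2,R2,t2=ext('side')
X=cv2.triangulatePoints(k1@np.c_[R1,t1],k2@np.c_[R2,t2],S.T.copy(),D[:4].T.copy());X=(X[:3]/X[3]).T;print('tri',X.round(1).tolist(),'\nmodel',bed(SP,P).round(1).tolist(), X.mean(0))
```

```text
[ 7.11866e+02 -6.22900e+01  2.40610e+01 -2.56000e-01] 6.699873053516098
[[-0.5, -0.9], [-0.1, 1.4], [-0.1, -0.5], [-0.2, -0.2], [-0.1, 0.4], [0.8, -0.6], [1.0, 0.4], [-0.2, -0.1], [-1.3, -1.3], [1.0, 1.7], [-2.3, 0.4]]
overhang [622.44762597 -38.92499436 168.42984612] ledge [729.65408437 -66.93822413  39.48786601]
tri [[627.4, -93.9, 184.8], [651.2, 10.2, 183.8], [617.1, 17.6, 148.8], [595.5, -86.1, 160.2]] 
model [[624.8, -96.4, 182.6], [652.7, 10.0, 182.6], [620.0, 18.5, 154.3], [592.2, -87.9, 154.3]] [622.79613256 -38.08588125 169.391265  ]
```

```bash
cat >> h.py <<'E'
from scipy.spatial.transform import Slerp
P0=[712,-62.3,27,-0.256]
def grasp(x,z=22,y=0,roll=0,P=P0):
    "tool pose with TCP at bed (x,y,z), tool z = bed x, tool y = bed z, rolled about tool z by deg"
    b=bedR(P[3]).as_matrix(); M=np.c_[b[:,1],b[:,2],b[:,0]]
    return bed([x,y,z],P),R.from_matrix(M)*R.from_euler('z',roll,degrees=True)
def now():
    s=r.sense(); return np.array(s['tool_pos']),q2R(s['eef_rot'])
def plan(p1,R1,n=1,start=None):
    p0,R0=start or now(); sl=Slerp([0,1],R.concatenate([R0,R1])); out=[]
    for i in range(n):
        pa,Ra=p0+(p1-p0)*i/n,sl(i/n); pb,Rb=p0+(p1-p0)*(i+1)/n,sl((i+1)/n)
        row=np.r_[Ra.inv().apply(pb-pa),np.degrees((Ra.inv()*Rb).as_rotvec())]
        print(row.round(1).tolist())
def st():
    s=r.sense();np.set_printoptions(suppress=True,precision=3)
    print(s['time'],'q',np.array(s['joint_positions']),'p',np.array(s['tool_pos']),'F',np.array(s['wrist_force']),'w',s['gripper_width'],s['gripper_force'])
    open('log.txt','a').write(repr([list(map(float,s['joint_positions'])),list(map(float,s['tool_pos'])),list(map(float,s['eef_rot']))])+'\n')
E
python3 - <<'E'
from h import *
st(); p,Q=grasp(-320); print(p,Q.as_matrix()); plan(p,Q,4)
E
```

```text
0.1 q [ 1.127  0.6   -0.003  1.6    0.002  0.943 -0.08 ] p [ 259.811 -676.365  219.986] F [-0.177  0.034  0.858] w 85.66809760457981 0.0
[529.315 -14.484 286.276] [[ 0.253  0.741  0.622]
 [ 0.967 -0.194 -0.163]
 [ 0.     0.643 -0.766]]
[122.2, -130.3, -16.4, -9.2, 4.7, -13.0]
[149.8, -96.0, -23.5, -9.2, 4.7, -13.0]
[169.0, -55.8, -22.6, -9.2, 4.7, -13.0]
[178.4, -13.1, -13.8, -9.2, 4.7, -13.0]
```

>>> drive_tool:
  increments:
    - [24, -26, -3, -2, 1, -2.6]
    - [49, -52, -6, -4, 2, -5.2]
    - [73, -78, -10, -5.5, 3, -8]
    - [98, -104, -13, -7.4, 4, -10.4]
    - [122, -130, -16, -9.2, 4.7, -13]
  gripper: 1

```text
time: 0.6
tool_pos: [327.5, -510.1, 236.7]
eef_rot: [0.072, 0.952, 0.292, 0.055]
wrist_force: [1.3, -0.1, 0.8]
gripper_width: 85.0
gripper_force: 0.0
```

```bash
python3 -c "
from h import *
st();p,Q=grasp(-320);plan(p,Q,3)"
```

```text
0.6 q [ 1.034  0.381 -0.129  1.985 -0.01   0.606 -0.049] p [ 327.498 -510.126  236.709] F [ 1.272 -0.089  0.767] w 84.97305222255738 0.0
[149.7, -95.6, -23.6, -9.2, 4.7, -13.0]
[168.8, -55.5, -22.6, -9.2, 4.7, -13.0]
[178.2, -13.0, -13.7, -9.2, 4.7, -13.0]
```

>>> drive_tool:
  increments:
    - [30, -19, -5, -2, 1, -2.6]
    - [60, -38, -9, -4, 2, -5.2]
    - [90, -57, -14, -5.5, 3, -8]
    - [120, -76, -19, -7.4, 4, -10.4]
    - [150, -96, -23, -9.2, 4.7, -13]

```text
time: 1.1
tool_pos: [395.1, -344.8, 252.9]
eef_rot: [0.141, 0.901, 0.395, 0.109]
wrist_force: [1.1, -0.0, 0.1]
gripper_width: 85.6
gripper_force: 0.0
```

```bash
python3 -c "
from h import *
st();p,Q=grasp(-320);plan(p,Q,2)"
```

```text
1.1 q [ 0.828  0.215 -0.223  2.26   0.021  0.315 -0.145] p [ 395.054 -344.849  252.882] F [ 1.092 -0.021  0.118] w 85.6379415249519 0.0
[168.7, -55.5, -22.8, -9.2, 4.7, -13.0]
[178.1, -13.0, -14.0, -9.2, 4.7, -13.0]
```

>>> drive_tool:
  increments:
    - [34, -11, -5, -2, 1, -2.6]
    - [68, -22, -9, -4, 2, -5.2]
    - [101, -33, -14, -5.5, 3, -8]
    - [135, -44, -18, -7.4, 4, -10.4]
    - [169, -56, -23, -9.2, 4.7, -13]

```text
time: 1.6
tool_pos: [451.0, -208.7, 266.4]
eef_rot: [0.198, 0.844, 0.475, 0.149]
wrist_force: [-0.5, -0.9, 0.3]
gripper_width: 85.5
gripper_force: 0.0
```

```bash
python3 -c "
from h import *
st();p,Q=grasp(-320);plan(p,Q,1)"
```

```text
1.6 q [ 0.235  0.121  0.044  2.417  0.511  0.122 -0.761] p [ 450.992 -208.731  266.381] F [-0.469 -0.865  0.259] w 85.50424076005208 0.0
[208.1, -23.5, -20.4, -10.9, 5.8, -15.0]
```

```bash
cat >> h.py <<'E'
def fk(q,m,sg):
    c1,h,a,b,d,c7,ex,ey=m; rz=lambda t:R.from_euler('z',t); ry=lambda t:R.from_euler('y',t)
    A=rz(c1+sg[0]*q[0])*ry(q[1])*rz(sg[1]*q[2]); p=np.array([0,0,h])+A.apply([ex,ey,a])
    A=A*ry(q[3]); p=p+A.apply([-ex,-ey,0]); A=A*rz(sg[2]*q[4]); p=p+A.apply([0,0,b])
    A=A*ry(q[5])*rz(sg[3]*q[6]+c7); return p+A.apply([0,0,d]),A
E
python3 - <<'E'
from h import *
from scipy.optimize import least_squares
import itertools
L=[eval(l) for l in open('log.txt')][1:]
best=[]
for sg in itertools.product([-1],[1,-1],[1,-1],[1,-1]):
  def f(m):
    o=[]
    for q,p,e in L:
      pp,A=fk(q,m,sg); o+=list(pp-p)+list(300*(A.inv()*q2R(e)).as_rotvec())
    return o
  for c7 in(1.57,-1.57):
    s=least_squares(f,[-.08,340,400,400,200,c7,0,0],x_scale=[.1,100,100,100,100,.1,10,10],loss='soft_l1'); best.append((s.cost,sg,s.x.round(3).tolist()))
best.sort(key=lambda t:t[0]); print(*best[:3],sep='\n')
E
```

```text
(np.float64(40.961759817403745), (-1, -1, -1, -1), [-0.103, 379.168, 670.754, 481.857, 418.813, 1.474, -31.798, -32.182])
(np.float64(40.96175981740396), (-1, -1, -1, -1), [-0.103, 379.168, 670.754, 481.857, 418.813, 1.474, -31.798, 23.461])
(np.float64(215.50642131272627), (-1, -1, 1, 1), [-0.079, -67.031, 503.924, 241.26, 41.32, -4.536, 144.745, -1483.97])
```

>>> drive_tool:
  increments:
    - [40, -5, -4, -2, 1, -3]
    - [80, -10, -8, -4, 2, -6]
    - [120, -15, -12, -6.5, 3.5, -9]
    - [165, -20, -16, -8.7, 4.6, -12]
    - [208, -23, -20, -10.9, 5.8, -15]

```text
time: 2.1
tool_pos: [467.7, -161.3, 268.4]
eef_rot: [0.238, 0.804, 0.521, 0.157]
wrist_force: [0.5, -0.1, -0.1]
gripper_width: 85.1
gripper_force: 0.0
```

```bash
python3 -c "
from h import *
st();p,Q=grasp(-320);plan(p,Q,1)"
```

```text
2.1 q [-0.012  0.11   0.128  2.479  1.589  0.149 -1.856] p [ 467.715 -161.316  268.448] F [ 0.49  -0.055 -0.115] w 85.13025023481111 0.0
[159.3, 6.4, -16.3, -6.9, 5.4, -7.7]
```

>>> drive_tool:
  increments:
    - [40, 1, -4, -1.5, 1, -2]
    - [80, 3, -8, -3, 2.5, -4]
    - [120, 5, -12, -5, 4, -6]
    - [159, 6, -16, -7, 5.4, -7.7]
    - [159, 6, -16, -7, 5.4, -7.7]

```text
time: 2.6
tool_pos: [530.6, -10.7, 286.0]
eef_rot: [0.271, 0.742, 0.576, 0.211]
wrist_force: [0.3, -0.1, -1.2]
gripper_width: 85.5
gripper_force: 0.0
```

```bash
python3 -c "
from h import *
st();p,Q=grasp(-320);plan(p,Q,1)
save('wrist','w1.png')"
```

```text
2.6 q [-0.211  0.146 -0.111  2.459  1.783  0.376 -2.245] p [530.57  -10.681 285.963] F [ 0.268 -0.114 -1.179] w 85.47488198648534 0.0
[-4.0, -0.0, -0.4, 0.1, -0.3, 0.2]
```

View pics/w1.png

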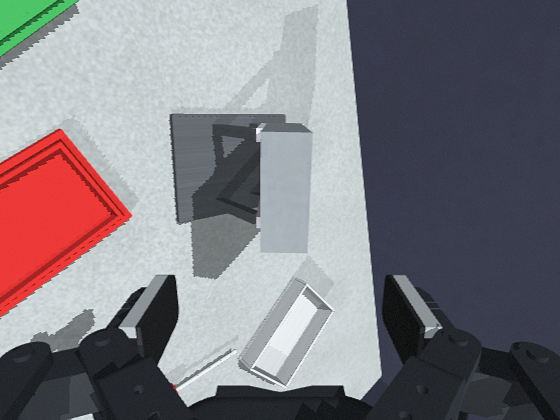

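The wrist view shows the pair's upper end face with corners (261,132), (311,132), (308,252) and (261,252), square between the open jaws. The cradle plate is at the left.

```bash
cat >> h.py <<'E'
def wfit(px,pts,pose,x0=P0,prior=None):
    from scipy.optimize import least_squares
    c=r.get_calibration('wrist');H=np.array(c['hand_eye']);k=K(c);p,Q=pose
    def f(P):
        t=Q.inv().apply(bed(pts,P)-p); cm=(t-H[:3,3])@H[:3,:3]; u=(k@cm.T).T
        return (u[:,:2]/u[:,2:]-px).ravel()
    return least_squares(lambda P:np.r_[f(P),([] if prior is None else (P-prior[0])/prior[1])],x0,x_scale=[100,100,100,1]),f
E
python3 - <<'E'
from h import *
px=np.array([[261,132],[311,132],[308.5,252],[261,252]]);pts=np.array([[-170,55,0],[-170,55,44],[-170,-55,44],[-170,-55,0]],float)
s,f=wfit(px,pts,now());print(s.x.round(3),f(s.x).round(1),bed([-170,0,22],s.x))
p,Q=grasp(-126,P=s.x);print(p);plan(p,Q,1)
p,Q=grasp(-220,P=s.x);print(p);plan(p,Q,1)
E
```

```text
[ 7.15114e+02 -6.65400e+01  2.79480e+01 -2.60000e-01] [-1.   0.   1.   0.3 -0.3 -0.1  0.3 -0.3] [625.81033881 -42.73905675 172.31719486]
[653.13906379 -50.02255556 138.61123936]
[-4.7, 4.1, 195.4, 0.1, -0.3, 0.3]
[594.75496951 -34.46235356 210.61941702]
[-4.3, 4.2, 101.4, 0.1, -0.3, 0.3]
```

>>> drive_tool:
  increments:
    - [-1, 1, 20, 0, 0, 0]
    - [-2, 2, 40, 0, 0, 0]
    - [-3, 3, 60, 0, -0.3, 0.3]
    - [-4, 4, 80, 0, -0.3, 0.3]
    - [-4, 4, 100, 0, -0.3, 0.3]

```text
time: 3.15
tool_pos: [593.4, -38.1, 211.2]
eef_rot: [0.273, 0.747, 0.57, 0.207]
wrist_force: [0.2, -1.0, -0.3]
gripper_width: 85.3
gripper_force: 0.0
```

```bash
python3 -c "
from h import *
st();p,Q=now()
save('wrist','w2.png');print(p,Q.as_quat())"
```

```text
3.15 q [-0.001  0.378 -0.257  2.423  2.191  0.492 -2.593] p [593.414 -38.063 211.164] F [ 0.214 -0.978 -0.328] w 85.29847526381948 0.0
[593.414 -38.063 211.164] [0.747 0.57  0.207 0.273]
```

View pics/w2.png

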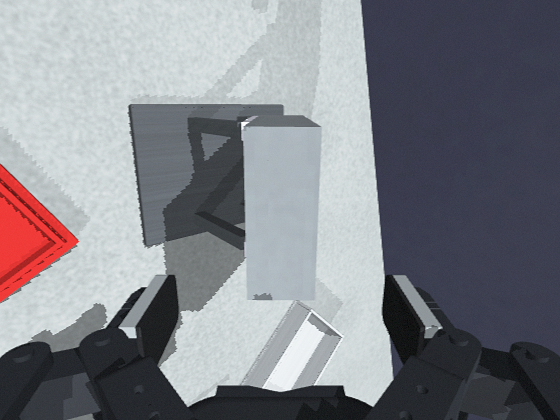

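Closer view: end-face corners are (245,126), (321,126), (316,299) and (247,299).

Run:
```python
from h import *
px=np.array([[245,126],[321,126],[316,299],[247,299]]);pts=np.array([[-170,55,0],[-170,55,44],[-170,-55,44],[-170,-55,0]],float)
s,f=wfit(px,pts,now());print(s.x.round(3),f(s.x).round(1),bed([-170,0,22],s.x))
P=[*((s.x[:3]+[715.1,-66.5,27.9])/2),-0.258];print(P)
for x in(-150,-126):
  p,Q=grasp(x,P=P);print(p);plan(p,Q,1)
```

```text
[ 7.16821e+02 -6.48840e+01  2.72600e+01 -2.74000e-01] [-1.2 -0.1  1.3  0.4 -0.9  0.   0.8 -0.4] [627.85648053 -39.84684575 171.62925392]
[np.float64(715.9607023651561), np.float64(-65.69208851568337), np.float64(27.580185589064527), -0.258]
[639.02897005 -45.39125508 156.62817947]
[5.4, 0.4, 68.9, -0.0, 0.4, -0.4]
[653.94527624 -49.327387   138.24311284]
[5.6, 0.4, 92.9, -0.0, 0.4, -0.4]
```

>>> drive_tool:
  increments:
    - [1, 0, 14, 0, 0, 0]
    - [2, 0, 28, 0, 0, 0]
    - [3, 0, 42, 0, 0, 0]
    - [4, 0, 56, 0, 0, 0]
    - [5, 0, 70, 0, 0, 0]

```text
time: 3.7
tool_pos: [637.7, -45.0, 158.0]
eef_rot: [0.273, 0.747, 0.57, 0.207]
wrist_force: [-0.6, -0.2, -0.4]
gripper_width: 85.1
gripper_force: 0.0
```

```bash
python3 -c "
from h import *
st()
P=[716,-65.5,27.6,-.262];p,Q=grasp(-128,P=P);plan(p,Q,1)"
```

```text
3.7 q [ 0.125  0.539 -0.398  2.366  2.249  0.615 -2.601] p [637.738 -44.996 158.014] F [-0.562 -0.249 -0.421] w 85.05899248965312 0.0
[0.6, 0.1, 23.9, 0.0, 0.3, -0.1]
```

>>> drive_tool:
  increments:
    - [0, 0, 6, 0, 0, 0]
    - [0, 0, 12, 0, 0, 0]
    - [0, 0, 18, 0, 0, 0]
    - [0, 0, 23, 0, 0, 0]
    - [0, 0, 23, 0, 0, 0]

```text
time: 4.2
tool_pos: [652.6, -47.5, 140.4]
eef_rot: [0.272, 0.746, 0.571, 0.208]
wrist_force: [-0.0, 0.1, 0.3]
gripper_width: 85.3
gripper_force: 0.0
```

>>> drive_tool:
  increments:
    - [0, 0, 0, 0, 0, 0]
    - [0, 0, 0, 0, 0, 0]
    - [0, 0, 0, 0, 0, 0]
  gripper: 0.56

```text
time: 4.5
tool_pos: [652.4, -47.2, 141.0]
eef_rot: [0.272, 0.746, 0.571, 0.208]
wrist_force: [0.0, -0.5, 0.9]
gripper_width: 48.0
gripper_force: 0.0
```

```bash
python3 -c "
from h import *
st()
save('wrist','w3.png')"
```

```text
4.5 q [ 0.148  0.587 -0.419  2.345  2.273  0.644 -2.603] p [652.431 -47.165 140.985] F [ 0.05  -0.513  0.913] w 48.01360319372837 0.0
```

View pics/w3.png

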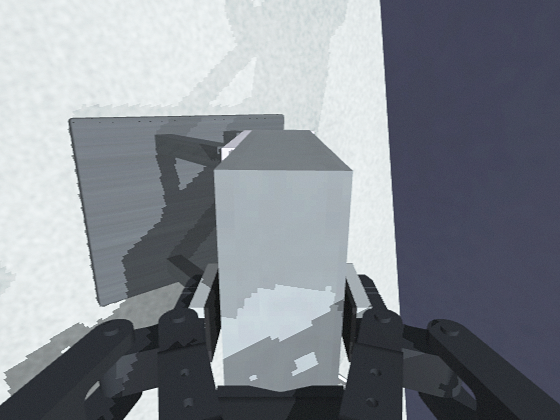

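The pair's end face spans columns 217–351 between the pads at 212 and 350, so the fingers straddle it and are centred. I close on it.

>>> drive_tool:
  increments:
    - [0, 0, 0, 0, 0, 0]
    - [0, 0, 0, 0, 0, 0]
    - [0, 0, 0, 0, 0, 0]
    - [0, 0, 0, 0, 0, 0]
    - [0, 0, 0, 0, 0, 0]
  gripper: 0

```text
time: 5.05
tool_pos: [652.7, -47.2, 141.4]
eef_rot: [0.273, 0.746, 0.571, 0.208]
wrist_force: [-2.6, 0.9, 5.9]
gripper_width: 43.0
gripper_force: 61.7
```

```bash
python3 -c "
from h import *
st()
import numpy as np
p,Q=now();b=bedR(-.262)
z=Q.apply([0,0,1]);print(b.inv().apply(z), b.inv().apply(Q.apply([0,1,0])), bedR(-.262).inv().apply(p-np.array([716,-65.5,27.6])))
print(p.tolist(),Q.as_quat().tolist())"
```

```text
5.05 q [ 0.148  0.587 -0.42   2.345  2.273  0.644 -2.603] p [652.688 -47.223 141.429] F [-2.566  0.861  5.875] w 43.03016266998422 61.71055555343628
[ 1.    -0.002  0.003] [-0.003 -0.002  1.   ] [-129.548    1.255   22.697]
[652.6884609945071, -47.222948485461025, 141.4294202795008] [0.745969697313211, 0.5706714104245494, 0.20844029097990896, 0.27279295649027063]
```

>>> drive_tool:
  increments:
    - [0, 2, 0, 0, 0, 0]
    - [0, 4, -2, 0, 0, 0]
    - [0, 7, -5, 0, 0, 0]
    - [0, 11, -8, 0, 0, 0]
    - [0, 16, -12, 0, 0, 0]

```text
time: 5.55
tool_pos: [656.7, -48.5, 160.3]
eef_rot: [0.272, 0.746, 0.571, 0.208]
wrist_force: [-0.2, 0.7, -5.2]
gripper_width: 43.0
gripper_force: 61.4
```

>>> drive_tool:
  increments:
    - [0, 10, -8, 0, 0, 0]
    - [0, 22, -18, 0, 0, 0]
    - [0, 36, -28, 0, 0, 0]
    - [0, 52, -38, 0, 0, 0]
    - [0, 66, -48, 0, 0, 0]

```text
time: 6.05
tool_pos: [676.0, -53.6, 240.8]
eef_rot: [0.272, 0.746, 0.571, 0.209]
wrist_force: [0.6, -0.5, -5.4]
gripper_width: 43.2
gripper_force: 61.6
```

>>> drive_tool:
  increments:
    - [0, 0, 0, 0, 0, -3]
    - [0, 0, 0, 0, 0, -8]
    - [0, 0, 0, 0, 0, -14]
    - [0, 0, 0, 0, 0, -20]
    - [0, 0, 0, 0, 0, -26]

```text
time: 6.55
tool_pos: [675.6, -53.4, 239.9]
eef_rot: [0.312, 0.597, 0.725, 0.141]
wrist_force: [0.1, -0.2, -5.5]
gripper_width: 43.3
gripper_force: 61.9
```

```bash
python3 -c "
from h import *
st()
p,Q=grasp(0,P=[716,-65.5,27.6,-.262],roll=-26);print((Q.inv()*now()[1]).as_rotvec(degrees=True))"
```

```text
6.55 q [-0.05   0.389 -0.104  2.234  2.017  0.324 -1.876] p [675.603 -53.388 239.887] F [ 0.14  -0.219 -5.468] w 43.286142359316756 61.85060977935791
[-0.042 -0.127 -0.155]
```

>>> drive_tool:
  increments:
    - [0, 0, 0, 0, 0, -6]
    - [0, 0, 0, 0, 0, -12]
    - [0, 0, 0, 0, 0, -18]
    - [0, 0, 0, 0, 0, -24]
    - [0, 0, 0, 0, 0, -30]

```text
time: 7.05
tool_pos: [675.6, -53.3, 239.8]
eef_rot: [0.338, 0.389, 0.855, 0.055]
wrist_force: [-0.0, -0.4, -4.6]
gripper_width: 43.4
gripper_force: 61.8
```

>>> drive_tool:
  increments:
    - [0, 0, 0, 0, 0, -6]
    - [0, 0, 0, 0, 0, -12]
    - [0, 0, 0, 0, 0, -18]
    - [0, 0, 0, 0, 0, -24]
    - [0, 0, 0, 0, 0, -30]

```text
time: 7.55
tool_pos: [675.6, -53.2, 239.8]
eef_rot: [0.341, 0.154, 0.927, -0.034]
wrist_force: [0.3, 0.4, -5.1]
gripper_width: 43.1
gripper_force: 61.9
```

```bash
python3 -c "
from h import *
st()
p,Q=grasp(0,P=[716,-65.5,27.6,-.262],roll=-86);print((Q.inv()*now()[1]).as_rotvec(degrees=True))"
```

```text
7.55 q [-0.263  0.392  0.181  2.247  2.277  0.23  -1.108] p [675.564 -53.166 239.808] F [ 0.281  0.427 -5.07 ] w 43.14167516815118 61.886740922927856
[ 0.067 -0.078 -0.165]
```

>>> drive_tool:
  increments:
    - [0, 0, 0, 0, 0, -6]
    - [0, 0, 0, 0, 0, -12]
    - [0, 0, 0, 0, 0, -18]
    - [0, 0, 0, 0, 0, -24]
    - [0, 0, 0, 0, 0, -30]

```text
time: 8.05
tool_pos: [675.5, -53.1, 239.7]
eef_rot: [0.32, -0.091, 0.935, -0.121]
wrist_force: [0.1, -0.1, -5.2]
gripper_width: 43.0
gripper_force: 61.9
```

>>> drive_tool:
  increments:
    - [0, 0, 0, 0, 0, -6]
    - [0, 0, 0, 0, 0, -12]
    - [0, 0, 0, 0, 0, -18]
    - [0, 0, 0, 0, 0, -24]
    - [0, 0, 0, 0, 0, -30]

```text
time: 8.55
tool_pos: [675.5, -53.0, 239.7]
eef_rot: [0.278, -0.33, 0.88, -0.2]
wrist_force: [0.2, 0.4, -5.3]
gripper_width: 43.5
gripper_force: 62.0
```

>>> drive_tool:
  increments:
    - [0, 0, 0, 0, 0, -6]
    - [0, 0, 0, 0, 0, -12]
    - [0, 0, 0, 0, 0, -18]
    - [0, 0, 0, 0, 0, -24]
    - [0, 0, 0, 0, 0, -30]

```text
time: 9.05
tool_pos: [675.5, -53.1, 239.7]
eef_rot: [0.217, -0.547, 0.764, -0.265]
wrist_force: [-0.2, 0.9, -5.2]
gripper_width: 43.0
gripper_force: 62.1
```

```bash
python3 -c "
from h import *
st()
P=[716,-65.5,27.6,-.262]
p,Q=grasp(-190,102,-1.2,P=P,roll=180);print(p);plan(p,Q,1)
a=r.get_image('scene')[150:300,180:320];b=r.get_image('side')[130:280,190:330]
f=lambda i:cv2.resize(i[:,:,::-1],(400,428),interpolation=cv2.INTER_CUBIC)
cv2.imwrite('pics/d.png',np.clip(1.4*np.hstack([f(a),f(b)]),0,255).astype(np.uint8))"
```

```text
9.05 q [-0.485  0.425  0.492  2.26   2.933  0.165 -0.21 ] p [675.456 -53.145 239.691] F [-0.185  0.872 -5.224] w 43.02622618503649 62.058613300323486
[673.197 -55.264 238.713]
[2.8, 1.7, -0.3, -0.1, -0.1, -3.8]
```

View pics/d.png

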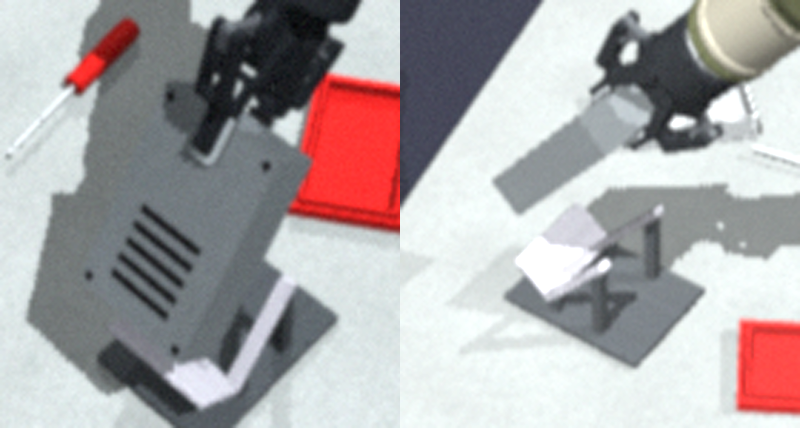

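The left half shows the vent slots facing up at (155,260) and the rim closed all round. The right half shows the pair held closed above the empty rails. Next I finish the roll and descend.

>>> drive_tool:
  increments:
    - [0.5, 0.5, 0, 0, 0, -1]
    - [1, 1, 0, 0, 0, -2]
    - [2, 1.5, 0, 0, 0, -3]
    - [3, 2, 0, 0, 0, -3.8]
    - [3, 2, 0, 0, 0, -3.8]

```text
time: 9.65
tool_pos: [673.2, -56.1, 237.9]
eef_rot: [0.208, -0.57, 0.747, -0.272]
wrist_force: [-0.5, 0.1, -5.0]
gripper_width: 43.4
gripper_force: 62.1
```

```bash
python3 -c "
from h import *
st()
P=[716,-65.5,27.6,-.262]
for x,z in((-165,62),(-137,33),(-131,24)):
  p,Q=grasp(x,z,-1.2,P=P,roll=180);plan(p,Q,1)"
```

```text
9.65 q [-0.482  0.427  0.496  2.266  2.966  0.173 -0.178] p [673.208 -56.137 237.905] F [-0.485  0.125 -5.031] w 43.41474569619934 62.09886074066162
[-0.7, 39.7, 24.2, -0.1, -0.1, -0.3]
[-0.6, 68.7, 52.1, -0.1, -0.1, -0.3]
[-0.6, 77.7, 58.1, -0.1, -0.1, -0.3]
```

>>> drive_tool:
  increments:
    - [0, 8, 5, 0, 0, 0]
    - [0, 16, 10, 0, 0, 0]
    - [0, 24, 15, 0, 0, 0]
    - [0, 32, 20, 0, 0, 0]
    - [-0.5, 40, 24, 0, 0, -0.2]

```text
time: 10.15
tool_pos: [658.5, -51.3, 192.7]
eef_rot: [0.208, -0.571, 0.746, -0.272]
wrist_force: [-0.7, 0.1, -4.5]
gripper_width: 43.0
gripper_force: 62.1
```

>>> drive_tool:
  increments:
    - [0, 7, 7, 0, 0, 0]
    - [0, 14, 14, 0, 0, 0]
    - [0, 20, 20, 0, 0, 0]
    - [0, 25, 25, 0, 0, 0]
    - [0, 29, 28, 0, 0, 0]

```text
time: 10.65
tool_pos: [654.9, -50.3, 153.0]
eef_rot: [0.208, -0.571, 0.746, -0.272]
wrist_force: [0.3, 0.7, -4.8]
gripper_width: 43.2
gripper_force: 62.1
```

```bash
python3 -c "
from h import *
st()
P=[716,-65.5,27.6,-.262]
for x,z in((-137,33),(-132,25),(-130,23)):
  p,Q=grasp(x,z,-1.2,P=P,roll=180);plan(p,Q,1)
a=r.get_image('scene')[195:310,205:305];b=r.get_image('side')[175:260,220:320]
f=lambda i,h:cv2.resize(i[:,:,::-1],(400,h),interpolation=cv2.INTER_CUBIC)
b=np.vstack([f(b,340),np.zeros((120,400,3),np.uint8)])
cv2.imwrite('pics/e.png',np.clip(1.5*np.hstack([f(a,460),b]),0,255).astype(np.uint8))"
```

```text
10.65 q [-0.397  0.571  0.37   2.367  2.982  0.422 -0.245] p [654.929 -50.297 152.988] F [ 0.275  0.699 -4.802] w 43.15694727608759 62.07058310508728
[0.1, -0.6, -0.5, -0.1, -0.1, -0.1]
[0.1, 7.4, 4.5, -0.1, -0.1, -0.1]
[0.1, 9.4, 6.5, -0.1, -0.1, -0.1]
```

View pics/e.png

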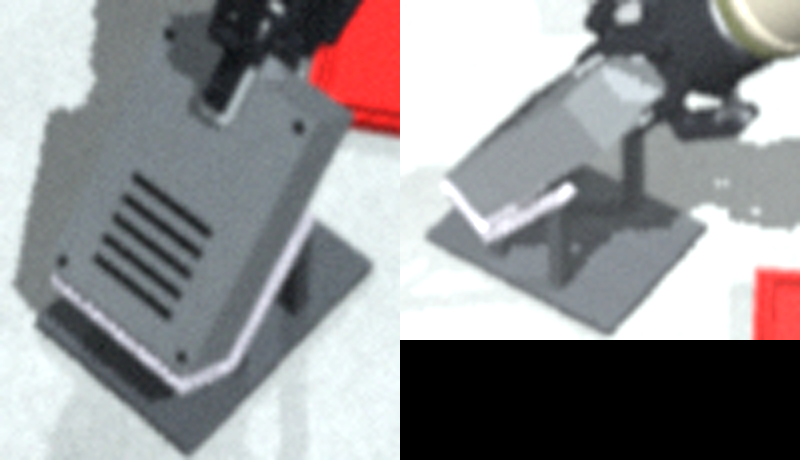

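The pair is aligned just above the rails, lower end behind the ledge lip ((55,278) to (183,388) in the left half). I lower it gently.

>>> drive_tool:
  increments:
    - [0, 2, 1, 0, 0, 0]
    - [0, 4, 2, 0, 0, 0]
    - [0, 6, 3, 0, 0, 0]
    - [0, 7.5, 4, 0, 0, 0]
    - [0, 7.5, 4.5, 0, 0, 0]

```text
time: 11.25
tool_pos: [652.0, -49.4, 145.3]
eef_rot: [0.208, -0.571, 0.746, -0.272]
wrist_force: [0.2, 0.0, -4.6]
gripper_width: 43.3
gripper_force: 62.1
```

>>> drive_tool:
  increments:
    - [0, 0.5, 0.5, 0, 0, 0]
    - [0, 1, 1, 0, 0, 0]
    - [0, 1.5, 1.5, 0, 0, 0]
    - [0, 1.5, 1.5, 0, 0, 0]

```text
time: 11.65
tool_pos: [652.0, -49.4, 143.3]
eef_rot: [0.208, -0.571, 0.746, -0.272]
wrist_force: [-0.7, -1.2, -6.0]
gripper_width: 43.2
gripper_force: 62.2
```

```bash
python3 -c "
from h import *
st()
P=[716,-65.5,27.6,-.262];p,Q=now();print(bedR(P[3]).inv().apply(p-np.array(P[:3])),bedR(P[3]).inv().apply(np.array(r.sense()['wrist_force'])))"
```

```text
11.65 q [-0.391  0.59   0.359  2.379  2.983  0.453 -0.253] p [651.978 -49.434 143.307] F [-0.742 -1.156 -6.034] w 43.157106292401394 62.17881202697754
[-131.06    -1.065   23.818] [ 4.354 -1.309 -4.198]
```

>>> drive_tool:
  increments:
    - [0, 0.3, 0.3, 0, 0, 0]
    - [0, 0.6, 0.6, 0, 0, 0]
    - [0, 0.8, 0.9, 0, 0, 0]
    - [0, 0.8, 0.9, 0, 0, 0]

```text
time: 12.05
tool_pos: [651.9, -49.4, 142.2]
eef_rot: [0.208, -0.571, 0.746, -0.272]
wrist_force: [0.4, -0.1, -4.5]
gripper_width: 43.5
gripper_force: 62.3
```

```bash
python3 -c "
from h import *
st()
P=[716,-65.5,27.6,-.262];p,Q=now();print(bedR(P[3]).inv().apply(p-np.array(P[:3])),bedR(P[3]).inv().apply(np.array(r.sense()['wrist_force'])))"
```

```text
12.05 q [-0.39   0.593  0.358  2.38   2.983  0.456 -0.254] p [651.948 -49.4   142.191] F [ 0.387 -0.067 -4.489] w 43.494458620793765 62.342162132263184
[-130.229   -1.039   23.071] [ 3.69   0.036 -2.586]
```

Weight is still on the gripper, so I go on down to contact.

>>> drive_tool:
  increments:
    - [0, 0.3, 0.3, 0, 0, 0]
    - [0, 0.5, 0.6, 0, 0, 0]
    - [0, 0.5, 0.8, 0, 0, 0]
    - [0, 0.5, 0.8, 0, 0, 0]

```text
time: 12.45
tool_pos: [652.1, -49.0, 141.9]
eef_rot: [0.209, -0.571, 0.746, -0.272]
wrist_force: [-6.5, 3.7, 5.2]
gripper_width: 43.3
gripper_force: 63.9
```

```bash
python3 -c "
from h import *
st()
P=[716,-65.5,27.6,-.262];p,Q=now();print(bedR(P[3]).inv().apply(p-np.array(P[:3])),bedR(P[3]).inv().apply(np.array(r.sense()['wrist_force'])))"
```

```text
12.45 q [-0.389  0.593  0.356  2.381  2.983  0.459 -0.255] p [652.064 -48.951 141.919] F [-6.485  3.721  5.204] w 43.30045080265471 63.862459659576416
[-130.024   -0.576   22.893] [-8.632  1.915 -2.191]
```

>>> drive_tool:
  increments:
    - [0, 0.3, -0.3, 0, 0, 0]
    - [0, 0.6, -0.3, 0, 0, 0]
    - [0, 0.6, -0.3, 0, 0, 0]

```text
time: 12.75
tool_pos: [651.9, -49.1, 141.9]
eef_rot: [0.209, -0.571, 0.746, -0.273]
wrist_force: [-5.8, 4.1, 7.2]
gripper_width: 43.0
gripper_force: 63.7
```

```bash
python3 -c "
from h import *
st()
P=[716,-65.5,27.6,-.262];p,Q=now();print(bedR(P[3]).inv().apply(p-np.array(P[:3])),bedR(P[3]).inv().apply(np.array(r.sense()['wrist_force'])))"
```

```text
12.75 q [-0.389  0.594  0.356  2.382  2.983  0.461 -0.255] p [651.911 -49.085 141.886] F [-5.846  4.12   7.181] w 42.962981733328114 63.69757533073425
[-130.071   -0.745   22.785] [-9.816  2.465 -0.527]
```

>>> drive_tool:
  increments:
    - [0, 0, 0, 0, 0, 0]
    - [0, 0, 0, 0, 0, 0]
    - [0, 0, 0, 0, 0, 0]
    - [0, 0, 0, 0, 0, 0]
    - [0, 0, 0, 0, 0, 0]
  gripper: 0.62

```text
time: 13.25
tool_pos: [651.6, -49.4, 141.1]
eef_rot: [0.208, -0.571, 0.746, -0.272]
wrist_force: [-0.1, 0.3, 0.4]
gripper_width: 52.9
gripper_force: 0.0
```

>>> drive_tool:
  increments:
    - [0, 0, 0, 0, 0, 0]
    - [0, 0, 0, 0, 0, 0]
    - [0, 0, 0, 0, 0, 0]
    - [0, 0, 0, 0, 0, 0]
    - [0, 0, 0, 0, 0, 0]
  gripper: 0.85

```text
time: 13.75
tool_pos: [651.5, -49.3, 141.1]
eef_rot: [0.208, -0.571, 0.746, -0.272]
wrist_force: [0.1, -0.5, -0.4]
gripper_width: 72.9
gripper_force: 0.0
```

>>> drive_tool:
  increments:
    - [0, 0, -10, 0, 0, 0]
    - [0, 0, -25, 0, 0, 0]
    - [0, 0, -45, 0, 0, 0]
    - [0, 0, -65, 0, 0, 0]
    - [0, 0, -85, 0, 0, 0]

```text
time: 14.25
tool_pos: [597.2, -34.8, 207.3]
eef_rot: [0.208, -0.571, 0.746, -0.272]
wrist_force: [-0.4, -0.1, -0.3]
gripper_width: 72.5
gripper_force: 0.0
```

>>> drive_tool:
  increments:
    - [0, 0, -20, 0, 0, 0]
    - [0, 0, -40, 0, 0, 0]
    - [0, 0, -60, 0, 0, 0]
    - [0, 0, -80, 0, 0, 0]
    - [0, 0, -100, 0, 0, 0]

```text
time: 14.75
tool_pos: [535.7, -18.4, 282.1]
eef_rot: [0.209, -0.57, 0.747, -0.271]
wrist_force: [0.1, 0.2, 0.7]
gripper_width: 72.6
gripper_force: 0.0
```

```bash
python3 -c "
from h import *
st()
a=r.get_image('scene')[195:310,205:305];b=r.get_image('side')[175:260,220:320]
f=lambda i,h:cv2.resize(i[:,:,::-1],(400,h),interpolation=cv2.INTER_CUBIC)
b=np.vstack([f(b,340),np.zeros((120,400,3),np.uint8)])
cv2.imwrite('pics/f.png',np.clip(1.5*np.hstack([f(a,460),b]),0,255).astype(np.uint8))"
```

```text
14.75 q [-1.068  0.238  0.991  2.493  2.678  0.148  0.058] p [535.655 -18.387 282.093] F [0.108 0.242 0.667] w 72.58543810454361 0.0
```

View pics/f.png

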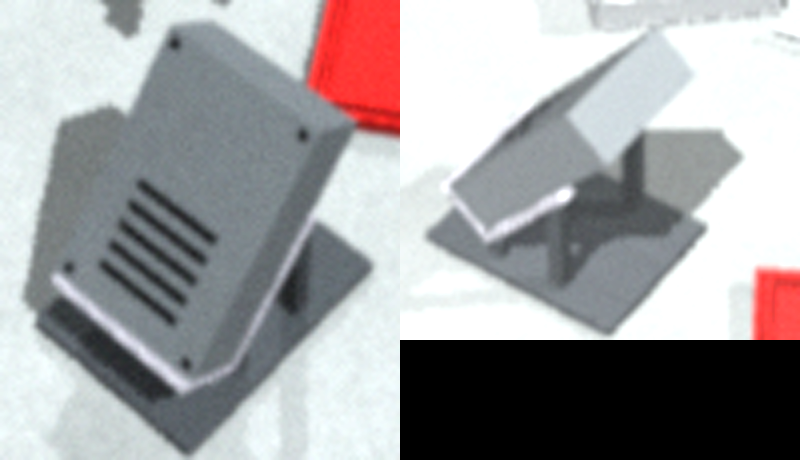

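The closed pair lies in the cradle, vents up. Its corners at (172,33), (357,125) and ledge line (55,278) to (183,388) match the starting outline, and the gripper is clear.

```bash
python3 -c "
from h import *
print(r.finish_job())"
```

```text
the job is handed in; nothing more can be done
None
```

The meter and cover were turned over together and set back closed in the cradle, dial side on the rails, cover on top and lower end against the ledge; the job was handed in at about 15 s with the robot clear and the screwdriver, tray and jar not touched.

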